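Walk the grinding stone round to its stop bar

ROBOT

A 7-joint arm with a two-finger parallel gripper is mounted at the origin on the work surface. World frame = base frame: x ahead of the robot, y to its left, z up, the work surface at z = 0. Lengths are in mm, angles in rad, forces in N, time in s.
With the tool pointing down it reaches from about 400 to 850 mm from the base axis. Payload 10.4 kg.
Tool frame: the origin (TCP) lies at the very end of the fingers, on their centre line; the grasp point (between the pads) lies 19 mm behind it; z points along the fingers, y is the direction in which the jaws open and shut (so a half turn about z gives the same grasp; the last joint's range is limited). The gripper opens to 85 mm and grips with 20 to 120 N. Pads are 22 mm wide; open, the fingers measure 114 mm over their backs; the gripper's body (76 mm by 85 mm) begins 54 mm behind the grasp point. The pads swing forward as they close: fully open they stand 13 mm farther back than shut.
Start: joints at [1.149, 0.332, -0.065, 1.46, 0.022, 1.35, -0.088], TCP at [242.718, -575.968, 231.338] pointing down, gripper open.
Joint ranges: [-2.6, 2.6], [-0.5, 2.12], [-1.47, 1.34], [0.16, 2.42], [-1.27, 4.41], [0.06, 2.06], [-2.6, 2.6]. Speed limits (rad/s): [2.22, 2.22, 2.79, 2.79, 3.14, 3.14, 3.14].

INTERFACE

Orientations are given as [roll, pitch, yaw] about the fixed x, y, z axes, in that order (R = Rz(yaw) Ry(pitch) Rx(roll)).
In Python, from plant import ctrl gives the robot as it stands.
- The arm moves only by the tool apply_moves, never from a script. Its argument "steps" is a list of rows, each a list of 5 numbers: the closure, from -1 (fully open) to 1 (shut), so that 0 is half open, then the shift along the tool's x, y, z in mm, then the turn about the tool's z in degrees. A call has exactly 8 rows; each row is the pose to reach, as a shift and turn from the pose commanded when the call began, along the tool's axes at that moment; what a row does not reach only later rows make up. A row lasts 1/8 s, in which the tool goes at most 62.5 mm and 10.7 degrees, less where a joint would pass 70% of its speed; a pose out of reach is approached as far as the arm can. A call with a gripper value outside its range is refused whole. The fingers move at their own pace and stop on an object; the grip force is fixed at half the most. Time passes only in rows, so rows that repeat a pose let the fingers close, or fill a call up. It gives the time, the measured TCP pose, the force and the opening at its end, in the units of the state.
- ctrl.get_state(): the state, without advancing time (a new reading comes with each control period).
- ctrl.capture(name): name is "side" or "top"; returns a dict with "frame" (420x560x3 uint8, red, green, blue), "depth" (420x560 float32, mm along the optical axis (not along the pixel's ray), 0 where there is no reading), "vfov" (degrees; the focal length in pixels is half the picture's height over the tangent of half this angle, whatever the lens; pixels are square), "cx", "cy" (the principal point, pixels), "R" (3x3) and "t" (3): a world point X has camera coordinates R X + t. Camera axes: x right, y down, z forward; pixel columns grow to the right and rows downward; lengths in mm; the calibration is good to about 2 mm. A picture is of the moment at which its call begins.
- ctrl.job_done(): hands the job in, once; it reports no verdict.
The state is a dict: "time": time; "joint_positions": joint angles; "dq": joint speeds; "effort": joint torques, N m; "tcp_pos": TCP position; "tool_rot": TCP orientation; "ft_force": force on the tool from outside, world axes, zero at the start; "torque": the same for the moment, N m; "opening": finger opening in mm.
Only numpy, scipy, OpenCV 4.12 (cv2) and the standard library are available. Lean on these libraries where they do the work, as an engineer would, in place of code of your own. Each camera call takes 0.05 s, during which the arm holds its last target. There are 200 camera calls.

TASK

The broad sharpening stone stands skewed on its board. Without taking hold of it, push its corners with the fingers alone to turn it where it stands until one long side squarely faces the steel stop bar, still clear of the bar; then push it up so that this long side lies flush against the bar, with no part past the bar's ends. Never lift or tip the stone, do not let it run into the bar while it is still skewed, and leave the small stone, the handle and the jar where they are.

Things in the scene. Friction and masses are not known exactly. Their poses are not given: they have to be found in the camera images.
- stone: the heavy sharpening stone on its wooden base, one solid block of 100 x 160 x 40 mm (x, y, z), about 0.95 kg (varies by some 15 %), lying flat and loose on the board. Origin: centre of its underside. x runs across it (100 mm), y along it (160 mm), z up; both long sides (x = -50 mm and x = +50 mm) serve equally well. Pushed quasi-statically it slides with ordinary friction and stops when the push stops
- stop_bar: the fixed steel bar along the far edge of the board, 30 x 300 x 25 mm (x, y, z), standing on the board's top. Origin: centre of its underside, 20 mm above the bench. Its y axis runs along the bar; its x axis points away from the stone, so the face that the stone must meet is at x = -15 mm
- board: the fixed wooden sharpening board, 320 x 360 x 20 mm (x, y, z). Origin: centre of its underside, on the bench; the top is 20 mm up. Its axes are parallel to the bar's, the bar's centre line is at x = +135 mm
- dresser: bystander: small grey dressing stone, 75 x 35 x 25 mm, on the board's near left corner. Origin: centre of its underside
- handle: bystander: wooden knife handle with a black collar, 125 x 26 x 22 mm, lying on the bench to the right of the board. Origin: centre of its underside
- jar: bystander: closed white jar, 60 mm across and 75 mm high, standing on the bench to the left of the board. Origin: centre of its underside

How it is judged (in metres and radians):
On the way:
1. the stone is turned so that a long side faces the bar to within 0.2 rad while that side is still about 10 mm or more clear of the bar (stone's centre at least 75 mm from the bar's centre line) (angle between the y axis of stone and the y axis of stop_bar, either way round below 0.2 rad and x of stone in the frame of stop_bar below -0.075 m), for 0.2 s.
At the end, for the whole second after the job is handed in: The stone lies flat and still on the board, its long side parallel to the bar within 0.05 rad and against it within 5 mm, its centre within 70 mm of the bar's middle (so that nothing sticks out past the ends), and the small stone, the handle and the jar are within 20 mm of where they were (angle between the y axis of stone and the y axis of stop_bar, either way round below 0.05 rad and x of stone in the frame of stop_bar between -0.07 and -0.06 m and y of stone in the frame of stop_bar between -0.07 and 0.07 m and height (world z) of stone between 0.015 and 0.025 m and angle between stone's own z axis and vertical below 0.05 rad and linear speed of stone below 0.01 m/s and angular speed of stone below 0.05 rad/s and distance of each of dresser, handle, jar from where it was at the start of the episode below 0.02 m); the robot touches nothing.
It fails at once if the arm or the gripper's body, not the fingers, pushed the stone (over 2 N) (contact force between the arm and stone above 2 N).
It fails at once if the stone was lifted (more than 8 mm) (height (world z) of stone above 0.028 m).
It fails at once if the stone was tipped (more than 0.15 rad) (angle between stone's own z axis and vertical above 0.15 rad).
It fails at once if the stone ran into the bar while skewed by more than 0.3 rad (contact force between stone and stop_bar above 1 N and angle between the y axis of stone and the y axis of stop_bar, either way round above 0.3 rad).
It fails at once if the small stone, the handle or the jar was shifted by more than 20 mm (distance of any of dresser, handle, jar from where it was at the start of the episode above 0.02 m).
It also fails if it takes over 72 s, if anything falls off the work surface, if the arm or the gripper's body presses on something with over 40 N, if the wrist force passes 120 N, or if a joint passes its speed limit or range.

## Working session

There is one attempt and no reset: what is moved stays moved. The work goes in short steps, Python scripts to look and compute and a tool call to move; the robot and the scene stay as the last step left them, time stands still between calls to the robot, and variables do not carry over. Pictures are saved under pics/ and viewed, about 8 in all and at most 12, crops included, and the job is handed in when it is done.

Besides the shell and the picture viewer there is one more tool, called after "Call:" by a JSON object that holds its "api" and its "payload". apply_moves: Moves the arm, as the interface text tells. Its arguments: {"type":"object","properties":{"steps":{"type":"array"}},"required":["steps"]}

```bash
mkdir -p pics; ls; cat > h.py <<'E'
import numpy as np, cv2
from plant import ctrl
def cap(n):
    c=ctrl.capture(n); c['f']=210/np.tan(np.radians(c['vfov'])/2); c['R']=np.array(c['R']); c['t']=np.array(c['t']); return c
def ray(c,u,v,z):
    d=c['R'].T@np.array([(u-c['cx'])/c['f'],(v-c['cy'])/c['f'],1]); o=-c['R'].T@c['t']
    return o+d*(z-o[2])/d[2]
def cloud(c):
    v,u=np.mgrid[:420,:560]; D=c['depth']
    P=np.stack([(u-c['cx'])/c['f']*D,(v-c['cy'])/c['f']*D,D],-1)-c['t']
    W=P@c['R']; W[D==0]=np.nan; return W
E
python3 - <<'E'
from h import *
for n in('top','side'):
    c=cap(n); cv2.imwrite(f'pics/{n}0.png',c['frame'][:,:,::-1]); print(n,c['f'],-c['R'].T@c['t']); np.savez(f'{n}0.npz',**c)
s=ctrl.get_state(); print({k:np.round(v,3) for k,v in s.items()})
E
```

```text
pics
top 424.9821542234369 [514.92149489  38.61926785 935.02869156]
side 526.0023213413142 [ 539.69646231 1087.1083974   785.90685297]
{'time': np.float64(0.1), 'joint_positions': array([ 1.149,  0.333, -0.065,  1.461,  0.022,  1.35 , -0.089]), 'dq': array([ 0.   , -0.004,  0.   , -0.002,  0.001, -0.001,  0.   ]), 'effort': array([ 2.0000e-03, -6.2674e+01,  4.9000e-02, -3.9243e+01,  1.6000e-02,
        7.0000e-03,  0.0000e+00]), 'tcp_pos': array([ 242.548, -575.665,  230.59 ]), 'tool_rot': array([-3.14 ,  0.   ,  0.399]), 'ft_force': array([-0.636,  0.174,  0.246]), 'torque': array([-0.029,  0.006,  0.021]), 'opening': np.float64(85.599)}
```

View pics/top0.png

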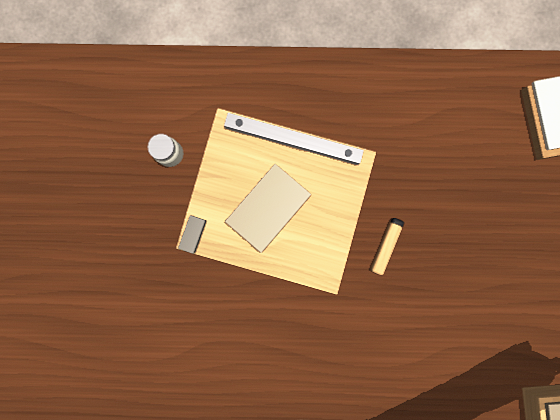

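View pics/side0.png

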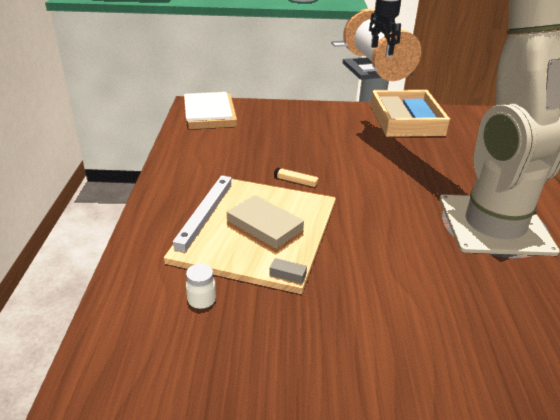

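The top view shows the stone at about (268,208) with corners (276,165), (311,195), (262,252) and (225,220). The bar runs from (226,122) to (362,156), the dresser is at (192,234), the handle at (387,246) and the jar at (163,149). Next I'll measure the poses.

```bash
cat >> h.py <<'E'
def rect(W,m):
    m=cv2.morphologyEx(m.astype(np.uint8),cv2.MORPH_OPEN,np.ones((3,3)))
    n,l,st,ce=cv2.connectedComponentsWithStats(m); i=1+np.argmax(st[1:,4])
    p=W[l==i][:,:2].astype(np.float32); r=cv2.minAreaRect(p)
    b=cv2.boxPoints(r); e=[b[1]-b[0],b[2]-b[1]]; L=max(e,key=np.linalg.norm)
    return np.array(r[0]),np.sort(r[1]),np.arctan2(L[1],L[0])%np.pi,b
def stone(c):
    W=cloud(c); v,u=np.mgrid[:420,:560]
    m=(abs(W[...,2]-60)<6)&(abs(W[...,0]-C0[0])<190)&(abs(W[...,1]-C0[1])<190)
    return rect(W,m)
C0=(560,60)
E
python3 - <<'E'
from h import *
c=dict(np.load('top0.npz')); W=cloud(c)
for u,v in[(268,208),(300,230),(295,140),(192,234),(387,246),(163,147),(450,200)]: print(u,v,W[v,u].round(1))
hsv=cv2.cvtColor(c['frame'],cv2.COLOR_RGB2HSV)
roi=np.zeros((420,560),bool); roi[100:300,170:385]=1
for n,lo,hi in(('bar',40,51),('stone',55,66),('all',12,70)):
    a,b,d,e=rect(W,(W[...,2]>lo)&(W[...,2]<hi)&roi); print(n,a.round(1),b.round(1),d.round(3),e.round().tolist())
E
```

```text
268 208 [578.7  77.6  61.4]
300 230 [535.4   9.7  20.1]
295 140 [725.6  24.   43.3]
192 234 [522.5 237.2  42.8]
387 246 [ 504.5 -176.4   23.4]
163 147 [699.5 295.2  74.3]
450 200 [ 6.077e+02 -3.196e+02  4.000e-01]
bar [730.   27.7] [ 31.1 300.1] 1.313 [[677.0, -113.0], [707.0, -121.0], [783.0, 169.0], [753.0, 177.0]]
stone [579.8  77.8] [100. 160.] 2.451 [[486.0, 90.0], [610.0, -12.0], [673.0, 65.0], [550.0, 167.0]]
all [600.1  61.8] [320.6 360.6] 1.313 [[399.0, -72.0], [709.0, -153.0], [801.0, 195.0], [491.0, 277.0]]
```

Call:
{"api": "apply_moves", "payload": {"steps": [[1, 660, -450, 80, 37.6], [1, 660, -450, 80, 37.6], [1, 660, -450, 80, 37.6], [1, 660, -450, 80, 37.6], [1, 660, -450, 80, 37.6], [1, 660, -450, 80, 37.6], [1, 660, -450, 80, 37.6], [1, 660, -450, 80, 37.6]]}}

```text
time: 1.1
tcp_pos: [509.3, -163.0, 182.0]
tool_rot: [3.141, -0.0, -0.258]
ft_force: [0.8, -0.5, -0.1]
opening: -0.2
```

```bash
cat >> h.py <<'E'
BC=np.array([730.,27.7]); BA=1.313
UX=np.array([np.sin(BA),-np.cos(BA)]); UY=np.array([np.cos(BA),np.sin(BA)])
def tobar(p): d=np.asarray(p)[...,:2]-BC; return np.stack([d@UX,d@UY],-1)
def rep(cam=False,name=None):
    s=ctrl.get_state(); p=s['tcp_pos']; print('t',round(s['time'],2),'tcp bar',tobar(p).round(1),'z',p[2].round(1),'yaw rel',round(s['tool_rot'][2]-BA+np.pi/2,3),'F',np.round(s['ft_force'],1),'open',s['opening'])
    y=s['tool_rot'][2]; print('tx',np.cos(y).round(3),np.sin(y).round(3))
    if cam:
        c=cap('top'); a,b,d,e=stone(c); print('stone bar',tobar(a).round(1),b.round(0),'deg',np.degrees(d-BA).round(1),tobar(e).round().tolist())
        if name: cv2.imwrite('pics/'+name,c['frame'][:,:,::-1])
E
python3 -c "
from h import *
rep()"
```

```text
t 1.1 tcp bar [-164.8 -240.7] z 182.0 yaw rel 0.0 F [ 0.8 -0.5 -0.1] open -0.15619814057422127
tx 0.967 -0.255
```

Call:
{"api": "apply_moves", "payload": {"steps": [[1, 99, -294, 60, 0], [1, 99, -294, 60, 0], [1, 99, -294, 60, 0], [1, 99, -294, 60, 0], [1, 99, -294, 60, 0], [1, 99, -294, 60, 0], [1, 99, -294, 60, 0], [1, 99, -294, 60, 0]]}}

```text
time: 2.1
tcp_pos: [679.2, 92.3, 122.7]
tool_rot: [3.141, -0.001, -0.26]
ft_force: [0.1, -0.3, -0.8]
opening: -0.0
```

```bash
python3 -c "
from h import *
rep(True,'a1.png')"
```

```text
t 2.1 tcp bar [-65.6  49.5] z 122.7 yaw rel -0.002 F [ 0.1 -0.3 -0.8] open -0.014211198079225352
tx 0.966 -0.257
stone bar [-210.3   72. ] [21. 42.] deg -54.8 [[-234.0, 69.0], [-221.0, 51.0], [-187.0, 75.0], [-199.0, 93.0]]
```

View pics/a1.png

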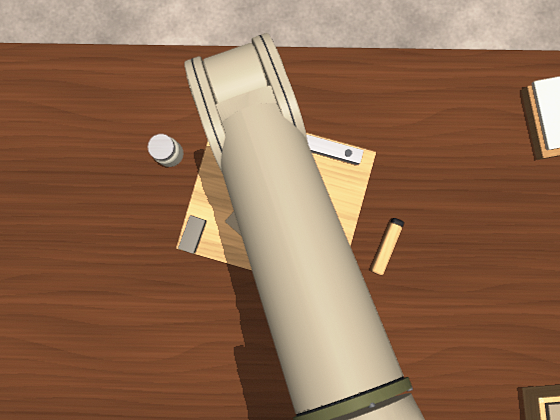

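The arm now hides most of the stone from the top camera, so I'll use the side camera while working. Lowering beside the far corner.

Call:
{"api": "apply_moves", "payload": {"steps": [[1, 0, -5, 45, 0], [1, 0, -5, 88, 0], [1, 0, -5, 88, 0], [1, 0, -5, 88, 0], [1, 0, -5, 88, 0], [1, 0, -5, 88, 0], [1, 0, -5, 88, 0], [1, 0, -5, 88, 0]]}}

```text
time: 3.15
tcp_pos: [680.6, 99.2, 34.5]
tool_rot: [-3.142, -0.0, -0.257]
ft_force: [0.5, -1.8, -0.3]
opening: 0.1
```

```bash
cat >> h.py <<'E'
def side(name=None):
    c=cap('side'); W=cloud(c); m=(abs(W[...,2]-60)<5)&(abs(W[...,0]-C0[0])<190)&(abs(W[...,1]-C0[1])<190)
    hsv=cv2.cvtColor(c['frame'],cv2.COLOR_RGB2HSV)
    a,b,d,e=rect(W,m); print('side: stone bar',tobar(a).round(1),b.round(0),'deg',np.degrees(d-BA).round(1),tobar(e).round().tolist())
    if name: cv2.imwrite('pics/'+name,cv2.resize(c['frame'][120:320,130:400,::-1],None,fx=2.5,fy=2.5))
E
python3 -c "
from h import *
rep();side('s1.png')"
```

```text
t 3.15 tcp bar [-66.   56.5] z 34.5 yaw rel 0.0 F [ 0.5 -1.8 -0.3] open 0.09194345126259076
tx 0.967 -0.255
side: stone bar [-159.8   14.1] [105. 162.] deg 65.2 [[-255.0, 0.0], [-108.0, -68.0], [-64.0, 28.0], [-211.0, 96.0]]
```

View pics/s1.png

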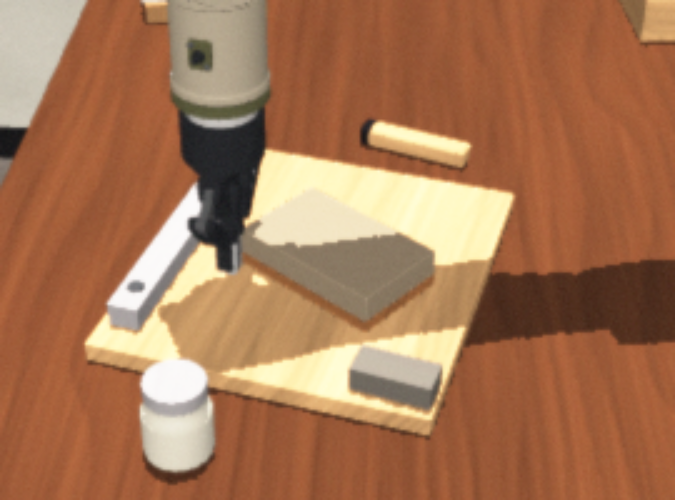

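The picture shows the fingertips at crop (228,260), just clear of the stone's far corner at (245,240). First push on that end, away from the bar.

Call:
{"api": "apply_moves", "payload": {"steps": [[1, -2, 5, 0, 0], [1, -5, 9, 0, 0], [1, -7, 14, 0, 0], [1, -10, 18, 0, 0], [1, -13, 22, 0, 0], [1, -16, 26, 0, 0], [1, -19, 30, 0, 0], [1, -22, 34, 0, 0]]}}

```text
time: 4.2
tcp_pos: [651.2, 71.5, 34.7]
tool_rot: [-3.141, -0.002, -0.258]
ft_force: [5.2, 0.7, -1.3]
opening: 0.2
```

```bash
python3 -c "
from h import *
rep();side()"
```

```text
t 4.2 tcp bar [-87.4  22.3] z 34.7 yaw rel 0.0 F [ 5.2  0.7 -1.3] open 0.1722372406131337
tx 0.967 -0.255
side: stone bar [-175.7    3.8] [104. 161.] deg 57.6 [[-272.0, 3.0], [-135.0, -83.0], [-80.0, 4.0], [-216.0, 91.0]]
```

Call:
{"api": "apply_moves", "payload": {"steps": [[1, -1, 5, 0, 0], [1, -3, 9, 0, 0], [1, -5, 13, 0, 0], [1, -8, 17, 0, 0], [1, -11, 21, 0, 0], [1, -14, 24, 0, 0], [1, -17, 27, 0, 0], [1, -20, 30, 0, 0]]}}

```text
time: 5.25
tcp_pos: [624.0, 47.1, 34.6]
tool_rot: [3.141, -0.001, -0.258]
ft_force: [5.6, -0.6, 0.1]
opening: -0.1
```

```bash
python3 -c "
from h import *
rep();side()"
```

```text
t 5.25 tcp bar [-107.4   -8.2] z 34.6 yaw rel -0.0 F [ 5.6 -0.6  0.1] open -0.08530855144609809
tx 0.967 -0.255
side: stone bar [-194.2   -6.3] [101. 164.] deg 42.5 [[-287.0, 20.0], [-176.0, -101.0], [-102.0, -32.0], [-212.0, 88.0]]
```

Call:
{"api": "apply_moves", "payload": {"steps": [[1, 10, -8, 0, 0], [1, 10, -8, -50, 0], [1, 10, -8, -60, 0], [1, -50, -2, -60, 0], [1, -105, 2, -60, 0], [1, -150, 5, -60, 0], [1, -189, 7, -60, 0], [1, -189, 7, -60, 0]]}}

```text
time: 6.3
tcp_pos: [436.7, 89.8, 93.9]
tool_rot: [3.14, 0.001, -0.255]
ft_force: [-0.4, -0.2, 0.9]
opening: 0.2
```

```bash
python3 -c "
from h import *
rep();side('s2.png')"
```

```text
t 6.3 tcp bar [-299.5  -14.7] z 93.9 yaw rel 0.002 F [-0.4 -0.2  0.9] open 0.2422182038693721
tx 0.968 -0.253
side: stone bar [-194.6   -5.9] [100. 163.] deg 42.4 [[-286.0, 20.0], [-177.0, -100.0], [-103.0, -32.0], [-212.0, 88.0]]
```

View pics/s2.png

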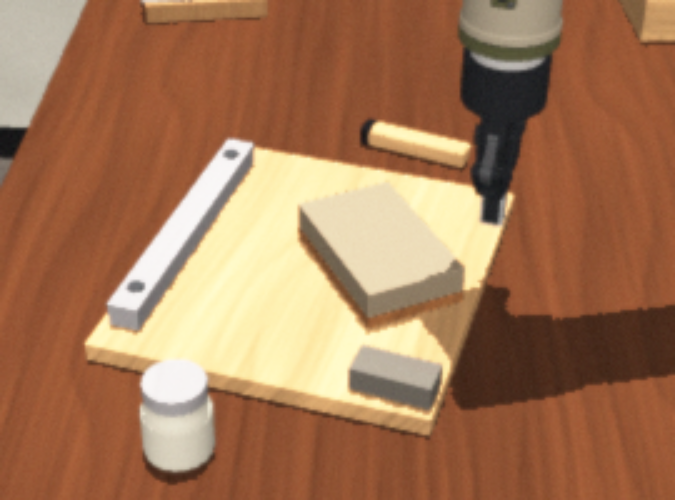

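Call:
{"api": "apply_moves", "payload": {"steps": [[1, 0, 0, 45, 0], [1, 0, 0, 60, 0], [1, 0, 0, 60, 0], [1, 8, -7, 60, 0], [1, 14, -13, 60, 0], [1, 20, -18, 60, 0], [1, 26, -22, 60, 0], [1, 31, -26, 60, 0]]}}

```text
time: 7.35
tcp_pos: [474.9, 107.6, 34.6]
tool_rot: [3.141, 0.002, -0.256]
ft_force: [-9.5, 0.4, 5.8]
opening: -0.2
```

```bash
python3 -c "
from h import *
rep();side()"
```

```text
t 7.35 tcp bar [-267.    12.2] z 34.6 yaw rel 0.001 F [-9.5  0.4  5.8] open -0.1870817618839429
tx 0.967 -0.254
side: stone bar [-187.1   -6.1] [112. 164.] deg 32.5 [[-278.0, 33.0], [-190.0, -105.0], [-96.0, -45.0], [-184.0, 93.0]]
```

Call:
{"api": "apply_moves", "payload": {"steps": [[1, 5, -2, 0, 0], [1, 10, -5, 0, 0], [1, 15, -7, 0, 0], [1, 20, -8, 0, 0], [1, 25, -10, 0, 0], [1, 30, -11, 0, 0], [1, 35, -12, 0, 0], [1, 40, -13, 0, 0]]}}

```text
time: 8.4
tcp_pos: [517.2, 110.4, 34.6]
tool_rot: [-3.141, 0.002, -0.256]
ft_force: [-4.8, 3.1, 0.2]
opening: 0.1
```

```bash
python3 -c "
from h import *
rep();side()"
```

```text
t 8.4 tcp bar [-226.8   25.7] z 34.6 yaw rel 0.002 F [-4.8  3.1  0.2] open 0.11103365651148721
tx 0.967 -0.253
side: stone bar [-151.5   -6.7] [101. 168.] deg 18.4 [[-226.0, 57.0], [-173.0, -102.0], [-77.0, -70.0], [-130.0, 89.0]]
```

Call:
{"api": "apply_moves", "payload": {"steps": [[1, -6, 0, 0, 0], [1, -6, -11, 0, 0], [1, 4, -13, 0, 0], [1, 10, -14, 0, 0], [1, 15, -15, 0, 0], [1, 20, -16, 0, 0], [1, 24, -17, 0, 0], [1, 24, -17, 0, 0]]}}

```text
time: 9.45
tcp_pos: [545.1, 121.2, 34.4]
tool_rot: [-3.14, 0.001, -0.256]
ft_force: [-3.7, 3.6, 1.8]
opening: 0.0
```

```bash
python3 -c "
from h import *
rep();side()"
```

```text
t 9.45 tcp bar [-202.6   43.2] z 34.4 yaw rel 0.002 F [-3.7  3.6  1.8] open 0.0022651831171260875
tx 0.967 -0.253
side: stone bar [-132.3  -12.6] [ 98. 164.] deg 8.4 [[-169.0, -101.0], [-72.0, -87.0], [-96.0, 76.0], [-193.0, 61.0]]
```

Call:
{"api": "apply_moves", "payload": {"steps": [[1, 5, -1, 0, 0], [1, 10, -2, 0, 0], [1, 14, -3, 0, 0], [1, 14, -3, 0, 0], [1, 4, -3, 0, 0], [1, -20, -3, 0, 0], [1, -50, 20, 0, 0], [1, -50, 20, 0, 0]]}}

```text
time: 10.5
tcp_pos: [489.6, 111.4, 34.1]
tool_rot: [3.139, 0.0, -0.258]
ft_force: [0.4, -0.4, -0.2]
opening: -0.0
```

```bash
python3 -c "
from h import *
rep(True,'t3.png');side()"
```

```text
t 10.5 tcp bar [-253.8   19.7] z 34.1 yaw rel 0.0 F [ 0.4 -0.4 -0.2] open -0.02815264684513184
tx 0.967 -0.255
stone bar [-124.4  -18.9] [100. 160.] deg 2.2 [[-172.0, -101.0], [-71.0, -97.0], [-77.0, 63.0], [-178.0, 59.0]]
side: stone bar [-126.4  -15.1] [100. 164.] deg 2.2 [[-173.0, -99.0], [-73.0, -95.0], [-79.0, 69.0], [-180.0, 65.0]]
```

View pics/t3.png

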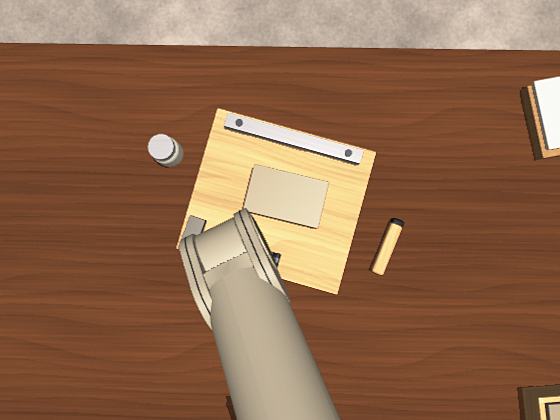

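The stone is nearly square at 2.2° and well clear of the bar. Now I'll open the fingers and push the near long side with both of them.

Call:
{"api": "apply_moves", "payload": {"steps": [[-1, 0, 20, 0, 0], [-1, 0, 39, 0, 0], [-1, 0, 39, 9, 0], [-1, 0, 39, 9, 0], [-1, 0, 39, 9, 0], [-1, 20, 39, 9, 0], [-1, 40, 39, 9, 0], [-1, 55, 39, 9, 0]]}}

```text
time: 11.6
tcp_pos: [536.0, 61.3, 25.4]
tool_rot: [-3.141, -0.0, -0.257]
ft_force: [-0.2, 0.1, -0.4]
opening: 85.4
```

Call:
{"api": "apply_moves", "payload": {"steps": [[-1, 6, 0, 0, 0], [-1, 12, 0, 0, 0], [-1, 18, 0, 0, 0], [-1, 24, 0, 0, 0], [-1, 29, 0, 0, 0], [-1, 34, 0, 0, 0], [-1, 39, 0, 0, 0], [-1, 44, 0, 0, 0]]}}

```text
time: 12.6
tcp_pos: [574.9, 51.5, 25.1]
tool_rot: [3.141, 0.005, -0.256]
ft_force: [-13.6, 3.8, 10.7]
opening: 85.3
```

```bash
python3 -c "
from h import *
rep(True);side()"
```

```text
t 12.6 tcp bar [-156.1  -16.6] z 25.1 yaw rel 0.002 F [-13.6   3.8  10.7] open 85.25101093475062
tx 0.968 -0.253
stone bar [-75.3 -77.1] [46. 62.] deg 91.9 [[-105.0, -101.0], [-44.0, -99.0], [-45.0, -53.0], [-107.0, -55.0]]
side: stone bar [-94.3 -15.6] [ 98. 164.] deg 1.3 [[-142.0, -99.0], [-43.0, -96.0], [-47.0, 67.0], [-145.0, 65.0]]
```

Call:
{"api": "apply_moves", "payload": {"steps": [[-1, 4, 0, 0, 0], [-1, 8, 0, 0, 0], [-1, 12, 0, 0, 0], [-1, 15, 0, 0, 0], [-1, 18, 0, 0, 0], [-1, 21, 0, 0, 0], [-1, 24, 0, 0, 0], [-1, 26, 0, 0, 0]]}}

```text
time: 13.7
tcp_pos: [600.0, 44.9, 25.1]
tool_rot: [3.141, 0.005, -0.256]
ft_force: [-12.0, 2.9, 8.6]
opening: 85.3
```

```bash
python3 -c "
from h import *
rep();side()"
```

```text
t 13.7 tcp bar [-130.1  -16.5] z 25.1 yaw rel 0.002 F [-12.    2.9   8.6] open 85.33818516870828
tx 0.968 -0.253
side: stone bar [-56.8  -5.3] [112. 177.] deg 27.6 [[-148.0, 47.0], [-65.0, -110.0], [34.0, -58.0], [-48.0, 99.0]]
```

The side fit picked up stray pixels here: its box is 112x177, not the stone's 100x160. Both fingers are still pushing at steady sliding force. Creeping on until the bar's contact shows.

Call:
{"api": "apply_moves", "payload": {"steps": [[-1, 1, 0, 0, 0], [-1, 2, 0, 0, 0], [-1, 2.5, 0, 0, 0], [-1, 3, 0, 0, 0], [-1, 3.5, 0, 0, 0], [-1, 4, 0, 0, 0], [-1, 4, 0, 0, 0], [-1, 4, 0, 0, 0]]}}

```text
time: 14.75
tcp_pos: [603.7, 43.9, 25.0]
tool_rot: [3.141, 0.005, -0.256]
ft_force: [-12.3, 2.4, 7.8]
opening: 85.5
```

```bash
python3 -c "
from h import *
rep();side('s4.png')"
```

```text
t 14.75 tcp bar [-126.3  -16.6] z 25.0 yaw rel 0.002 F [-12.3   2.4   7.8] open 85.4720334528262
tx 0.968 -0.253
side: stone bar [-66.5 -15.6] [100. 165.] deg 0.5 [[-116.0, -99.0], [-16.0, -98.0], [-17.0, 67.0], [-117.0, 66.0]]
```

View pics/s4.png

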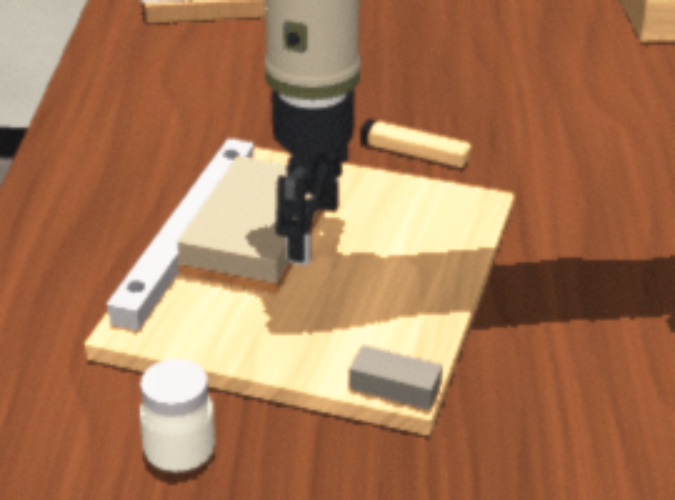

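The stone is flush or within a millimetre or two of the bar: its far edge at crop (185,240) meets the bar. A little more.

Call:
{"api": "apply_moves", "payload": {"steps": [[-1, 0.5, 0, 0, 0], [-1, 1, 0, 0, 0], [-1, 1.5, 0, 0, 0], [-1, 2, 0, 0, 0], [-1, 2, 0, 0, 0], [-1, 2, 0, 0, 0], [-1, 2, 0, 0, 0], [-1, 2, 0, 0, 0]]}}

```text
time: 15.8
tcp_pos: [603.7, 43.9, 25.0]
tool_rot: [3.14, 0.009, -0.255]
ft_force: [-24.0, 4.4, 18.0]
opening: 85.7
```

The TCP stalled and the force doubled, so the stone is seated on the bar. Backing off.

Call:
{"api": "apply_moves", "payload": {"steps": [[-1, -5, 0, 0, 0], [-1, -20, 0, 0, 0], [-1, -50, 0, 0, 0], [-1, -60, 0, -50, 0], [-1, -60, 50, -100, 0], [-1, -60, 110, -130, 0], [-1, -60, 170, -130, 0], [-1, -60, 230, -130, 0]]}}

```text
time: 16.8
tcp_pos: [493.1, -161.5, 156.4]
tool_rot: [3.141, -0.002, -0.257]
ft_force: [1.3, -0.8, -0.9]
opening: 85.3
```

```bash
python3 - <<'E'
from h import *
rep(True,'t5.png');side()
W=cloud(cap('top')); W0=cloud(dict(np.load('top0.npz')))
for n,y,x,z in(('dresser',(210,258),(172,210),(40,50)),('handle',(212,280),(365,410),(15,32)),('jar',(128,172),(142,190),(68,82))):
    for w in(W0,W):
        w=w[y[0]:y[1],x[0]:x[1]].reshape(-1,3); w=w[(w[:,2]>z[0])&(w[:,2]<z[1])]; print(n,len(w),np.nanmean(w,0).round(1))
E
```

```text
t 16.8 tcp bar [-180.8 -243.3] z 156.4 yaw rel 0.001 F [ 1.3 -0.8 -0.9] open 85.30376759292328
tx 0.967 -0.254
stone bar [-64.5 -19.5] [101. 160.] deg -0.0 [[-115.0, -100.0], [-14.0, -100.0], [-14.0, 61.0], [-115.0, 61.0]]
side: stone bar [-66.1 -16.1] [101. 167.] deg -0.1 [[-117.0, -99.0], [-16.0, -100.0], [-16.0, 67.0], [-116.0, 67.0]]
dresser 604 [522.5 237.3  45.4]
dresser 602 [522.1 237.5  45.5]
handle 722 [ 504.5 -178.6   21.9]
handle 507 [ 507.  -179.1   21.9]
jar 534 [699.9 298.8  75.6]
jar 535 [699.8 298.9  75.6]
```

View pics/t5.png

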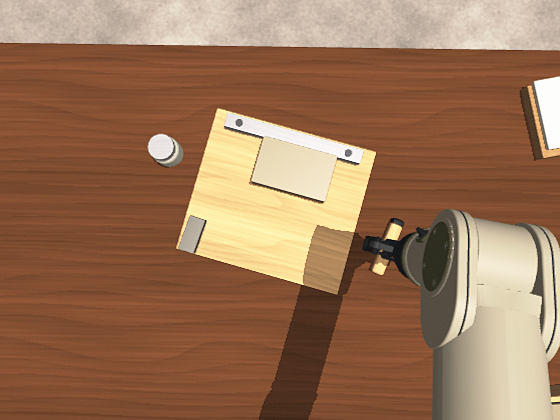

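The top view shows the stone flush along the bar, from (262,137) to (336,158), and the bystanders in place. The gripper hovers above the handle and hides part of it.

```bash
python3 -c "
from h import *
print(ctrl.job_done())"
```

```text
the job is handed in; nothing more can be done
None
```

The stone now lies flush against the stop bar with nothing past the bar's ends, and I have handed the job in. It took about 17 s of robot time; no verdict was reported.

- **Turning:** With the fingers shut, I pushed the stone's far end away from the bar, then its near end towards it. That took the skew from 65° to 2.2°, with the stone's centre 124 mm from the bar's centre line, so still well clear.
- **Seating:** With the fingers open, I pushed the near long side with both of them until the arm stalled and the force doubled to about 30 N.
- **Final position:** The top camera put the stone's centre at x = -64.5 mm, y = -19.5 mm in the bar's frame, with 0.0° skew. The side camera gave x = -66.1 mm, y = -16.1 mm and -0.1°, which agrees within the calibration error of about 2 mm each.
- **Bystanders:** The dresser and jar moved less than 1 mm. The handle reads 2.5 mm different, but the hovering gripper partly hid it.
- **Failed check:** One side-camera fit during the final push was corrupted by stray pixels (27.6° skew). The next reading was clean at 0.5°, so I disregarded it.

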